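Sort the boiler plugs into the parts dishes by size

TASK

Pick out the three hexagonal brass boiler plugs and put each in the parts dish of its size: the largest plug in the largest dish, the middle one in the middle dish, the smallest in the smallest dish. Set each down gently (do not drop it) so that it stands upright with its stub on top, flat on the dish's floor and not on the rim, and leave the round bushes, the screwdriver and the filter holder where they are.

Things in the scene. Friction and masses are not known exactly. Their poses are not given: they have to be found in the camera images.
- plug_small: the small boiler plug: a loose brass part standing upright, a hexagonal head 32 mm across flats (37 mm across corners) and 32 mm high, flat underneath, with a round threaded stub 21 mm across and 14 mm tall on top (46 mm in all). Origin: centre of the underside; z up through the stub; one pair of flats faces along its own +x and -x, the others every 60 degrees. About 120 g
- plug_medium: the medium boiler plug: a loose brass part standing upright, a hexagonal head 44 mm across flats (51 mm across corners) and 32 mm high, flat underneath, with a round threaded stub 29 mm across and 14 mm tall on top (46 mm in all). Origin: centre of the underside; z up through the stub; one pair of flats faces along its own +x and -x, the others every 60 degrees. About 240 g
- plug_large: the large boiler plug: a loose brass part standing upright, a hexagonal head 56 mm across flats (65 mm across corners) and 32 mm high, flat underneath, with a round threaded stub 37 mm across and 14 mm tall on top (46 mm in all). Origin: centre of the underside; z up through the stub; one pair of flats faces along its own +x and -x, the others every 60 degrees. About 420 g
- dish_small: the small parts dish: a round shallow aluminium dish fixed to the bench, 62 mm across inside, 68 mm outside, rim 10 mm above the bench, flat floor 3 mm above the bench. Origin: its centre at bench level; z up
- dish_medium: the medium parts dish: a round shallow aluminium dish fixed to the bench, 76 mm across inside, 82 mm outside, rim 10 mm above the bench, flat floor 3 mm above the bench. Origin: its centre at bench level; z up
- dish_large: the large parts dish: a round shallow aluminium dish fixed to the bench, 90 mm across inside, 96 mm outside, rim 10 mm above the bench, flat floor 3 mm above the bench. Origin: its centre at bench level; z up
- bush_a: a round brass bush, an open ring 48 mm outside, 32 mm bore, 32 mm high, standing loose on the bench, about 150 g; not wanted, leave it where it stands. Origin: centre of the underside; z up its axis
- bush_b: a round brass bush, an open ring 38 mm outside, 25 mm bore, 32 mm high, standing loose on the bench, about 100 g; not wanted, leave it where it stands. Origin: centre of the underside; z up its axis
- screwdriver: a black-handled screwdriver about 0.2 m long lying loose at the right end of the work, roughly along x; leave it alone. Origin: the underside near its middle; x towards its tip
- portafilter: a steel coffee filter holder, round head 72 mm across and 34 mm high with a black handle reaching 195 mm from the head's centre, lying loose at the left end of the work; leave it alone. Origin: underside of the head's centre; x along the handle
Mind the look-alikes: they are no part of the job. What is shaped like the dish_small but black or brown is not meant.

How it is judged:
At the end, for the whole second after the job is handed in: Each plug stands upright (within 0.1 rad) and at rest in the dish of its own size, its underside less than 6 mm above the bench, its centre within 16 mm (small), 17 mm (medium) or 18 mm (large) of the dish's centre (horizontal distance between plug_small and dish_small below 0.016 m and z of plug_small in the frame of dish_small below 0.006 m and angle between each of plug_small, plug_medium, plug_large's own z axis and vertical below 0.1 rad and linear speed of each of plug_small, plug_medium, plug_large below 0.02 m/s and horizontal distance between plug_medium and dish_medium below 0.017 m and z of plug_medium in the frame of dish_medium below 0.006 m and horizontal distance between plug_large and dish_large below 0.018 m and z of plug_large in the frame of dish_large below 0.006 m); the robot touches nothing.
It fails at once if a plug is dropped into its dish ((horizontal distance between plug_small and dish_small below 0.03 m and z of plug_small in the frame of dish_small below 0.025 m and linear speed of plug_small above 0.6 m/s) or (horizontal distance between plug_medium and dish_medium below 0.03 m and z of plug_medium in the frame of dish_medium below 0.025 m and linear speed of plug_medium above 0.6 m/s) or (horizontal distance between plug_large and dish_large below 0.03 m and z of plug_large in the frame of dish_large below 0.025 m and linear speed of plug_large above 0.6 m/s)).
It fails at once if a round bush is moved more than 25 mm (distance of any of bush_a, bush_b from where it was at the start of the episode above 0.025 m).
It fails at once if the screwdriver or the filter holder is moved more than 25 mm (distance of any of screwdriver, portafilter from where it was at the start of the episode above 0.025 m).
It also fails if it takes over 77 s, if anything falls off the work surface, if the arm or the gripper's body presses on something with over 40 N, if the wrist force passes 120 N, or if a joint passes its speed limit or range.

ROBOT

A 6-joint arm with a two-finger parallel gripper is mounted at the origin on the work surface. World frame = base frame: x ahead of the robot, y to its left, z up, the work surface at z = 0. Lengths are in m, angles in rad, forces in N, time in s.
With the tool pointing down it reaches from about 0.25 to 0.725 m from the base axis. Payload 4 kg.
Tool frame: the origin (TCP) lies at the very end of the fingers, on their centre line; the grasp point (between the pads) lies 19 mm behind it; x points along the fingers, y is the direction in which the jaws open and shut, and the axes are right-handed (so a half turn about x gives the same grasp; the last joint's range is limited). The gripper opens to 85 mm and grips with 20 to 120 N. Pads are 22 mm wide; open, the fingers measure 114 mm over their backs; the gripper's body (76 mm by 85 mm) begins 54 mm behind the grasp point. The pads swing forward as they close: fully open they stand 13 mm farther back than shut.
Start: joints at [-1.131, 0.241, 0.005, 1.335, 0, 1.571], TCP at [0.213, -0.452, 0.231] pointing down, gripper open.
Joint ranges: [-2.72, 2.72], [-1.05, 1.87], [-1.09, 1.28], [-1.99, 2.15], [-1.42, 1.44], [-3.14, 3.14]. Speed limits (rad/s): [2.79, 2.79, 3.14, 3.14, 3.14, 3.14].

INTERFACE

Orientations are given as a unit quaternion [x, y, z, w].
In Python, from workcell import get_obs, camera, job_done gives the robot as it stands. The module is installed in compiled form; this text tells all that it offers.
- The arm moves only by the tool arm_command, never from a script. Its argument "motion" is a list of rows, each an object of numbers: "x", "y", "z": the shift along the tool's x, y, z in m; "roll": the turn about the tool's x in rad; "fingers": the opening, from 0 (shut) to 1 (fully open). A call has 1 to 20 rows; each row shifts and turns the pose as measured when the row begins, along the tool's axes as they then stand; what a row does not reach is not made up. A row lasts 1/12 s, in which the tool goes at most 41.7 mm and 7.16 degrees, less where a joint would pass 70% of its speed; a pose out of reach is approached as far as the arm can. A call is refused whole if a number of a shift passes 0.0417 or a number of a turn 0.125, either way. A call with a gripper value outside its range is refused whole. The fingers move at their own pace and stop on an object; the grip force is fixed at half the most. Time passes only in rows, so rows that do not move let the fingers close. It gives the time, the measured TCP pose, the force and the opening at its end, in the units of the state.
- get_obs(): the state, without advancing time (a new reading comes with each control period).
- camera(name): name is "scene" or "top"; returns a dict with "frame" (400x640x3 uint8, red, green, blue), "intrinsics" (3x3 intrinsics, pixels), "rvec" (rotation vector, rad) and "tvec" (3), from world to camera coordinates, as OpenCV has them. Camera axes: x right, y down, z forward; pixel columns grow to the right and rows downward; lengths in m; the calibration is good to about 2 mm. A picture is of the moment at which its call begins. There is no depth.
- job_done(): hands the job in, once; it reports no verdict.
The state is a dict: "clock": time; "joint_pos": joint angles; "joint_vel": joint speeds; "tau": joint torques, N m; "eef_pos": TCP position; "tool_rot": TCP orientation; "ft_force": force on the tool from outside, world axes, zero at the start; "ft_torque": the same for the moment, N m; "grip_width": finger opening in m.
Only numpy, scipy, OpenCV 4.12 (cv2) and the standard library are available. Lean on these libraries where they do the work, as an engineer would, in place of code of your own. Each camera call takes 0.05 s, during which the arm holds its last target.

## Working session

There is one attempt and no reset: what is moved stays moved. The work goes in short steps, Python scripts to look and compute and a tool call to move; the robot and the scene stay as the last step left them, time stands still between calls to the robot, and variables do not carry over. Pictures are saved under pics/ and viewed, and the job is handed in when it is done.

Besides the shell and the picture viewer there is one more tool, called after "Call:" as a command line: name --argument value ..., lists and objects as JSON in quotes. arm_command: Moves the arm, as the interface text tells. Its arguments: {"type":"object","properties":{"motion":{"type":"array","items":{"type":"object","properties":{"x":{"type":"number"},"y":{"type":"number"},"z":{"type":"number"},"roll":{"type":"number"},"fingers":{"type":"number"}}}}},"required":["motion"]}

```bash
mkdir -p pics
python3 - <<'E'
from workcell import get_obs,camera
import cv2,pickle
o=get_obs();print(o)
for n in("scene","top"):
    c=camera(n);pickle.dump(c,open(n+".pkl","wb"));cv2.imwrite(f"pics/{n}0.png",c["frame"][:,:,::-1]);print(c["intrinsics"],c["rvec"],c["tvec"])
E
```

```text
{'clock': 0.0, 'joint_pos': array([-1.13104537e+00,  2.41393886e-01,  3.73692750e-03,  1.33519132e+00,
       -4.17353716e-06,  1.57081038e+00]), 'joint_vel': array([ 5.97019249e-04,  6.76845674e-04, -1.79299911e-05, -2.31332968e-03,
        2.10988399e-04, -1.99428625e-03]), 'tau': array([-1.66764632e-03, -3.72314894e+01,  2.52409476e+01,  1.69246428e-02,
       -1.84266401e-04,  5.54396507e-06]), 'eef_pos': array([ 0.2125909 , -0.45186611,  0.23042733]), 'tool_rot': array([-0.68992396, -0.15492848,  0.69024331, -0.1535131 ]), 'ft_force': array([-0.13867271,  0.02853317,  0.79294231]), 'ft_torque': array([-0.03479037, -0.00320535, -0.02021914]), 'grip_width': 0.08555565449847652}
[[384.14988164   0.         317.37763443]
 [  0.         384.14988164 203.61161846]
 [  0.           0.           1.        ]] [ 2.41929211  0.6169985  -0.20326742] [-0.51181162 -0.20725048  1.16076054]
[[394.96747718   0.         326.27277697]
 [  0.         394.96747718 201.07598837]
 [  0.           0.           1.        ]] [ 2.12426988 -2.1699599   0.11323965] [0.03368846 0.55097548 1.19080301]
```

View pics/scene0.png

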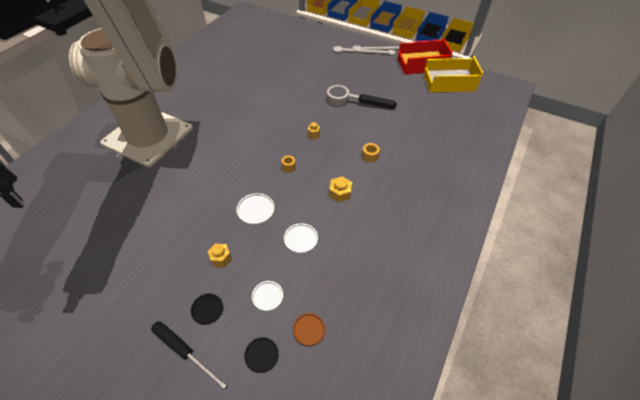

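View pics/top0.png

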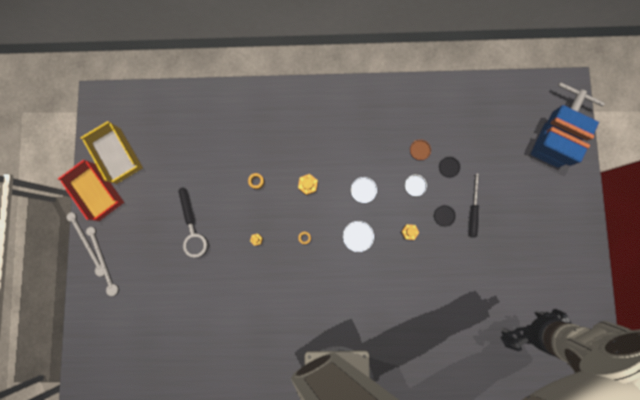

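The top view shows the plugs at about (256,240) small, (308,184) large and (410,232) medium. The white dishes are at (358,236) large, (364,190) medium and (415,185) small. The bushes are at (256,181) and (304,238). Next I'll measure these.

```bash
cat > h.py <<'E'
import numpy as np,cv2
def ray(c,uv,z):
    R=cv2.Rodrigues(np.array(c["rvec"],float))[0];t=np.array(c["tvec"],float).ravel();K=np.array(c["intrinsics"])
    p=np.atleast_2d(uv).astype(float)
    d=(np.linalg.inv(K)@np.c_[p,np.ones(len(p))].T).T@R; o=-R.T@t
    return o+d*((z-o[2])/d[:,2])[:,None]
def masks(f):
    hsv=cv2.cvtColor(f,cv2.COLOR_RGB2HSV)
    br=cv2.inRange(hsv,(12,110,90),(35,255,255)); wh=cv2.inRange(hsv,(0,0,185),(179,70,255))
    return br,wh
E
python3 - <<'E'
import pickle
from h import *
tiles=[]
for n in("top","scene"):
    c=pickle.load(open(n+".pkl","rb"));f=c["frame"];br,wh=masks(f)
    print(n,"cam",(-cv2.Rodrigues(c["rvec"])[0].T@c["tvec"].ravel()).round(3))
    for nm,m,z in(("brass",br,0.025),("white",wh,0.01)):
        for k in cv2.findContours(m,cv2.RETR_EXTERNAL,cv2.CHAIN_APPROX_NONE)[0]:
            a=cv2.contourArea(k)
            if a<40 or a>3000:continue
            hull=cv2.convexHull(k)[:,0]
            P=ray(c,k[:,0],z)[:,:2]
            (cx,cy),r=cv2.minEnclosingCircle(P.astype(np.float32))
            M=cv2.moments(k);uv=(M['m10']/M['m00'],M['m01']/M['m00'])
            print(nm,np.round(uv,1),a,"ctr",ray(c,uv,z)[0,:2].round(4),"encl",round(cx,4),round(cy,4),"r",round(r,4))
    pts=[(256,240),(308,184),(410,232)] if n=="top" else [(314,130),(341,188),(219,254)]
    for u,v in pts: tiles.append(cv2.resize(f[v-16:v+16,u-16:u+16],(256,256),interpolation=cv2.INTER_CUBIC))
im=np.vstack([np.hstack(tiles[:3]),np.hstack(tiles[3:])]);cv2.imwrite("pics/crops.png",im[:,:,::-1])
E
```

```text
top cam [ 3.980e-01 -1.000e-03  1.251e+00]
brass [255.9 239.2] 95.0 ctr [0.4384 0.2427] encl 0.4392 0.2426 r 0.019
brass [304.1 237.5] 109.0 ctr [0.4407 0.093 ] encl 0.4402 0.0931 r 0.0198
brass [409.9 231.9] 180.0 ctr [ 0.4512 -0.2339] encl 0.4513 -0.234 r 0.025
brass [307.5 183.9] 281.0 ctr [0.6086 0.0802] encl 0.6084 0.0802 r 0.0328
brass [255.5 180.6] 178.5 ctr [0.6232 0.2447] encl 0.6235 0.2446 r 0.0257
brass [ 91.6 192.5] 1041.0 ctr [0.5972 0.7673] encl 0.6003 0.765 r 0.0795
brass [422.8 148.8] 78.0 ctr [ 0.7127 -0.2865] encl 0.7117 -0.2801 r 0.0244
brass [110.7 152.5] 2144.5 ctr [0.726  0.7122] encl 0.7279 0.7121 r 0.1146
white [620.3 390.2] 741.0 ctr [-0.0256 -0.8314] encl -0.0134 -0.806 r 0.0925
white [626.  371.7] 124.5 ctr [ 0.0261 -0.854 ] encl 0.0324 -0.8474 r 0.0506
white [358.  236.2] 689.0 ctr [ 0.4418 -0.0744] encl 0.4422 -0.0741 r 0.0481
white [363.4 189.9] 473.0 ctr [ 0.5878 -0.0961] encl 0.5883 -0.096 r 0.0405
white [415.  185.4] 308.0 ctr [ 0.5984 -0.2597] encl 0.5989 -0.2597 r 0.0335
white [  3.3 214.3] 350.0 ctr [0.5353 1.06  ] encl 0.5006 1.0611 r 0.1668
white
[... 1566 characters left out ...]
encl 0.5899 -0.1002 r 0.0419
white [255.  208.3] 839.5 ctr [ 0.4448 -0.0806] encl 0.4438 -0.0786 r 0.0487
white [507.4 214.5] 2901.0 ctr [1.0161 0.2104] encl 0.9922 0.2494 r 0.2877
white [113.8 140.6] 283.5 ctr [-0.06   -0.0728] encl -0.0501 -0.0605 r 0.0575
white [526.4 130.2] 45.0 ctr [0.9999 0.5622] encl 0.9974 0.5617 r 0.0192
white [448.1  72.4] 138.5 ctr [0.7022 0.7417] encl 0.7066 0.7339 r 0.0682
white [350.   48.1] 52.5 ctr [0.3329 0.7156] encl 0.3436 0.7187 r 0.0715
white [76.2 52.8] 222.0 ctr [-0.5351  0.1982] encl -0.5256 0.2237 r 0.1192
white [33.1 31.2] 91.0 ctr [-0.8063  0.2231] encl -0.8062 0.2251 r 0.0386
white [354.4  26.3] 278.0 ctr [0.2788 0.8695] encl 0.2648 0.8752 r 0.255
```

View pics/crops.png

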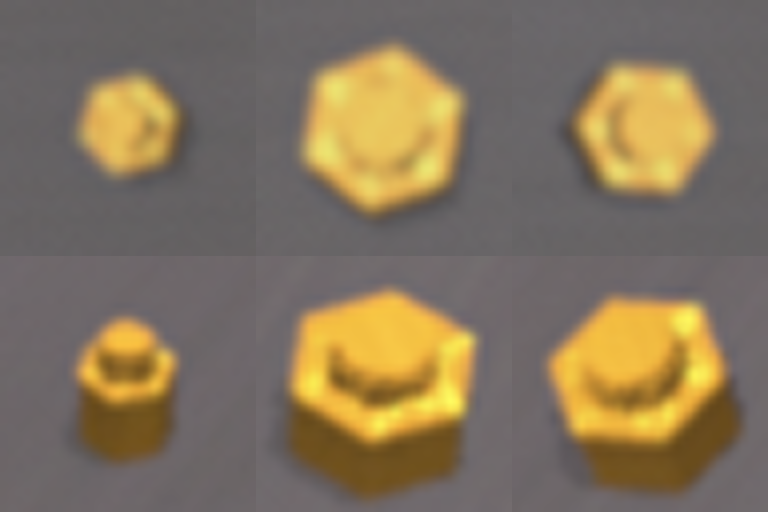

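Run:
```python
import pickle
from h import *
from scipy.spatial.transform import Rotation as Ro
from workcell import get_obs
print("tool axes cols:\n",Ro.from_quat(get_obs()["tool_rot"]).as_matrix().round(3))
c=pickle.load(open("top.pkl","rb"));f=c["frame"]
for n,u,v in(("small",256,240),("large",308,184),("medium",410,232)):
    u0,v0=u-16,v-16;s=8
    big=cv2.resize(f[v0:v0+32,u0:u0+32],None,fx=s,fy=s,interpolation=cv2.INTER_CUBIC)
    sat=cv2.cvtColor(big,cv2.COLOR_RGB2HSV)[:,:,1]; m=cv2.threshold(sat,0,255,cv2.THRESH_OTSU)[1]
    k=max(cv2.findContours(m,cv2.RETR_EXTERNAL,cv2.CHAIN_APPROX_NONE)[0],key=cv2.contourArea)[:,0]
    uv=(k+0.5)/s-0.5+[u0,v0]
    P=ray(c,uv,.032)[:,:2]
    h=cv2.convexHull(P.astype(np.float32))[:,0]
    M=cv2.moments((P*1e4).astype(np.float32));C=np.array([M['m10'],M['m01']])/M['m00']/1e4
    # width vs angle: flats = minima of 60deg-symmetrized width
    w=lambda a:np.ptp(P@[np.cos(a),np.sin(a)])
    A=np.radians(np.arange(-30,30,1)); W=[np.mean([w(a+i*np.pi/3) for i in range(3)]) for a in A]
    d=P-C;r=np.hypot(*d.T);th=np.arctan2(d[:,1],d[:,0]);ph=np.angle(np.sum((r-r.mean())*np.exp(6j*th)))/6
    print(n,C.round(4),"flat normals deg",np.degrees(A[np.argmin(W)]),"width",round(min(W),4),"max",round(max(W),4),"harm corner",np.degrees(ph).round(1))
```

```text
tool axes cols:
 [[-0.001  0.426 -0.905]
 [ 0.002 -0.905 -0.426]
 [-1.    -0.002  0.   ]]
small [0.4384 0.2416] flat normals deg 14.999999999999998 width 0.0392 max 0.0415 harm corner -17.6
large [0.6077 0.0799] flat normals deg 19.0 width 0.0631 max 0.0687 harm corner -10.3
medium [ 0.4515 -0.2326] flat normals deg -6.000000000000001 width 0.0511 max 0.0549 harm corner 24.3
```

Call:
arm_command --motion '[{"x":0.005,"y":-0.005,"z":-0.015},{"x":0.012,"y":-0.009,"z":-0.03},{"x":0.012,"y":-0.009,"z":-0.03},{"x":0.012,"y":-0.009,"z":-0.03},{"x":0.012,"y":-0.009,"z":-0.03},{"x":0.012,"y":-0.009,"z":-0.03},{"x":0.012,"y":-0.009,"z":-0.03},{"x":0.012,"y":-0.009,"z":-0.03},{"x":0.012,"y":-0.009,"z":-0.03},{"x":0.012,"y":-0.009,"z":-0.03},{"x":0.005,"y":-0.005,"z":-0.015},{"x":0,"y":0,"z":0}]'

```text
schema error: expected keys x, y, z, roll, fingers
```

```bash
cat > go.py <<'E'
import sys
from h import *
from scipy.spatial.transform import Rotation as Ro
from workcell import get_obs
# go.py x y z jawdeg -> shift in tool axes (at present orientation) and roll
x,y,z,a=map(float,sys.argv[1:5])
o=get_obs();R=Ro.from_quat(o["tool_rot"]).as_matrix();p=o["eef_pos"]
d=R.T@(np.array([x,y,z])-p)
az=np.degrees(np.arctan2(R[1,1],R[0,1])); r=(a-az+90)%180-90
print("t",round(o["clock"],2),"pos",p.round(4),"az",az.round(1),"grip",round(o["grip_width"],4),"F",o["ft_force"].round(1),"q6",o["joint_pos"][5].round(2))
# tool x points down: positive roll turns az by -roll
print("shift tool",d.round(4),"roll(rad)",np.radians(-r).round(3))
Rf=R@Ro.from_rotvec([np.radians(-r),0,0]).as_matrix()
print("shift in final axes",(Rf.T@(np.array([x,y,z])-p)).round(4),"tilt",R[2,0].round(4))
E
python3 go.py 0.4527 -0.2348 0.010 -66
python3 - <<'E'
from workcell import camera
import cv2,numpy as np
a=camera("top")["frame"][170:290,340:500];b=camera("scene")["frame"][170:290,140:300]
cv2.imwrite("pics/m1.png",cv2.resize(np.hstack([a,b]),None,fx=2.5,fy=2.5)[:,:,::-1])
E
```

```text
t 0.1 pos [ 0.2126 -0.4519  0.2305] az -64.8 grip 0.0856 F [-0.8  0.3  0. ] q6 1.57
shift tool [ 0.2207 -0.0938 -0.3097] roll(rad) 0.021
shift in final axes [ 0.2207 -0.1003 -0.3076] tilt -1.0
```

View pics/m1.png

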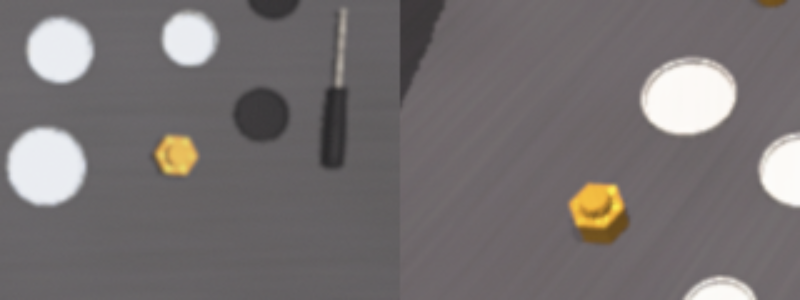

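The call was refused because every key is required, so the arm hasn't moved and the view is unchanged. I'll resend it with all the keys.

Call:
arm_command --motion '[{"x":0.005,"y":-0.005,"z":-0.015,"roll":0,"fingers":1},{"x":0.012,"y":-0.009,"z":-0.03,"roll":0,"fingers":1},{"x":0.012,"y":-0.009,"z":-0.03,"roll":0,"fingers":1},{"x":0.012,"y":-0.009,"z":-0.03,"roll":0,"fingers":1},{"x":0.012,"y":-0.009,"z":-0.03,"roll":0,"fingers":1},{"x":0.012,"y":-0.009,"z":-0.03,"roll":0,"fingers":1},{"x":0.012,"y":-0.009,"z":-0.03,"roll":0,"fingers":1},{"x":0.012,"y":-0.009,"z":-0.03,"roll":0,"fingers":1},{"x":0.012,"y":-0.009,"z":-0.03,"roll":0,"fingers":1},{"x":0.012,"y":-0.009,"z":-0.03,"roll":0,"fingers":1},{"x":0.005,"y":-0.005,"z":-0.015,"roll":0.02,"fingers":1},{"x":0,"y":0,"z":0,"roll":0,"fingers":1}]'

```text
clock: 1.2
eef_pos: [0.4546, -0.2362, 0.1055]
tool_rot: [-0.692, -0.144, 0.693, -0.145]
ft_force: [-0.7, -0.3, -0.1]
grip_width: 0.0853
```

```bash
python3 go.py 0.4527 -0.2348 0.010 -66
python3 - <<'E'
from workcell import camera
import cv2,numpy as np
a=camera("top")["frame"][170:290,340:500];b=camera("scene")["frame"][170:290,140:300]
cv2.imwrite("pics/m2.png",cv2.resize(np.hstack([a,b]),None,fx=2.5,fy=2.5)[:,:,::-1])
E
```

```text
t 1.2 pos [ 0.4546 -0.2362  0.1055] az -66.4 grip 0.0853 F [-0.7 -0.3 -0.1] q6 2.25
shift tool [ 0.0955 -0.0022  0.001 ] roll(rad) -0.007
shift in final axes [ 0.0955 -0.0022  0.001 ] tilt -1.0
```

View pics/m2.png

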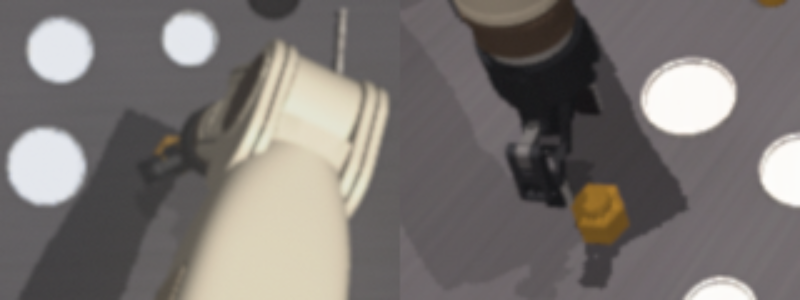

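The picture shows the open fingers straddling the medium plug from above. The arm follows the commands accurately, so I'll descend and grip.

Call:
arm_command --motion '[{"x":0.015,"y":-0.002,"z":0.001,"roll":0,"fingers":1},{"x":0.02,"y":0,"z":0,"roll":0,"fingers":1},{"x":0.02,"y":0,"z":0,"roll":0,"fingers":1},{"x":0.015,"y":0,"z":0,"roll":0,"fingers":1},{"x":0.015,"y":0,"z":0,"roll":0,"fingers":1},{"x":0.01,"y":0,"z":0,"roll":0,"fingers":1},{"x":0,"y":0,"z":0,"roll":0,"fingers":1}]'

```text
clock: 1.88
eef_pos: [0.4484, -0.2472, 0.0139]
tool_rot: [0.694, 0.136, -0.692, 0.145]
ft_force: [-0.2, -0.1, -0.2]
grip_width: 0.0854
```

```bash
python3 go.py 0.4527 -0.2348 0.010 -66
python3 - <<'E'
from workcell import camera
import cv2,numpy as np
b=camera("scene")["frame"][190:310,140:300]
cv2.imwrite("pics/m3.png",cv2.resize(b,None,fx=4,fy=4)[:,:,::-1])
E
```

```text
t 1.88 pos [ 0.4484 -0.2472  0.0139] az -67.1 grip 0.0854 F [-0.2 -0.1 -0.2] q6 2.24
shift tool [ 0.0037 -0.0098 -0.0088] roll(rad) -0.02
shift in final axes [ 0.0037 -0.0096 -0.009 ] tilt -0.9999
```

View pics/m3.png

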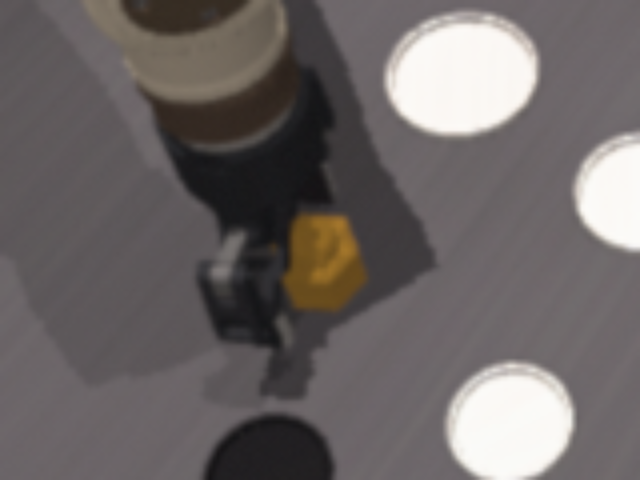

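Descending drifted the TCP by about 10 mm, but the plug hasn't moved: it is still at about (221,255) in the scene view. I'll correct the position in small rows.

Call:
arm_command --motion '[{"x":0.001,"y":-0.005,"z":-0.005,"roll":-0.01,"fingers":1},{"x":0.002,"y":-0.004,"z":-0.004,"roll":-0.01,"fingers":1},{"x":0,"y":0,"z":0,"roll":0,"fingers":1}]'

```text
clock: 2.18
eef_pos: [0.4541, -0.2377, 0.0142]
tool_rot: [0.694, 0.14, -0.69, 0.152]
ft_force: [0.1, 0.0, -0.3]
grip_width: 0.0856
```

```bash
python3 go.py 0.4527 -0.2348 0.010 -66
```

```text
t 2.18 pos [ 0.4541 -0.2377  0.0142] az -66.1 grip 0.0856 F [ 0.1  0.  -0.3] q6 2.25
shift tool [ 0.0041 -0.0033  0.0001] roll(rad) -0.002
shift in final axes [ 0.0041 -0.0033  0.0001] tilt -0.9998
```

Call:
arm_command --motion '[{"x":0.004,"y":-0.003,"z":0,"roll":0,"fingers":1},{"x":0,"y":0,"z":0,"roll":0,"fingers":0.6},{"x":0,"y":0,"z":0,"roll":0,"fingers":0.4},{"x":0,"y":0,"z":0,"roll":0,"fingers":0.3},{"x":0,"y":0,"z":0,"roll":0,"fingers":0.2},{"x":0,"y":0,"z":0,"roll":0,"fingers":0.1},{"x":0,"y":0,"z":0,"roll":0,"fingers":0},{"x":0,"y":0,"z":0,"roll":0,"fingers":0},{"x":0,"y":0,"z":0,"roll":0,"fingers":0}]'

```text
clock: 2.93
eef_pos: [0.4549, -0.2345, 0.0125]
tool_rot: [0.695, 0.14, -0.688, 0.154]
ft_force: [-1.0, 0.7, 1.1]
grip_width: 0.0426
```

```bash
sed -i 's/"tilt",R\[2,0\].round(4)/"tool x",R[:,0].round(4)/' go.py; python3 go.py 0.4527 -0.2348 0.10 -66
python3 - <<'E'
from workcell import camera
import cv2,numpy as np
b=camera("scene")["frame"][190:310,140:300]
cv2.imwrite("pics/m4.png",cv2.resize(b,None,fx=4,fy=4)[:,:,::-1])
E
```

```text
t 2.93 pos [ 0.4549 -0.2345  0.0125] az -66.0 grip 0.0426 F [-1.   0.7  1.1] q6 2.25
shift tool [-0.0875  0.0012  0.0016] roll(rad) 0.0
shift in final axes [-0.0875  0.0012  0.0016] tool x [ 0.0133 -0.0168 -0.9998]
```

View pics/m4.png

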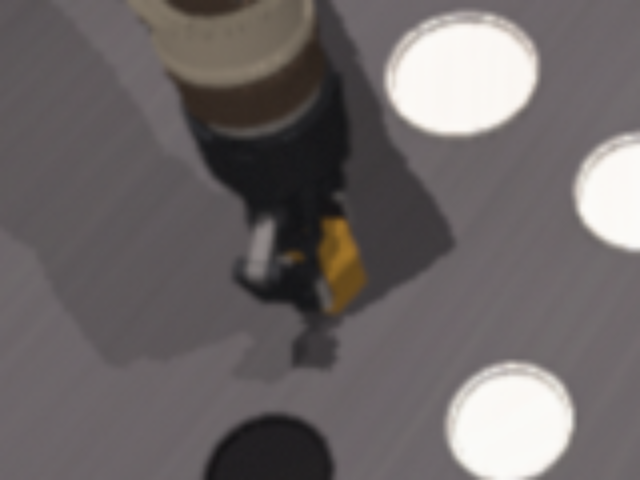

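Call:
arm_command --motion '[{"x":-0.006,"y":0,"z":0,"roll":0,"fingers":0},{"x":-0.012,"y":0,"z":0,"roll":0,"fingers":0},{"x":-0.012,"y":0,"z":0,"roll":0,"fingers":0},{"x":-0.012,"y":0,"z":0,"roll":0,"fingers":0},{"x":-0.006,"y":0,"z":0,"roll":0,"fingers":0},{"x":0,"y":0,"z":0,"roll":0,"fingers":0}]'

```text
clock: 3.48
eef_pos: [0.4516, -0.2327, 0.061]
tool_rot: [0.693, 0.142, -0.69, 0.152]
ft_force: [0.2, 0.4, -1.8]
grip_width: 0.0428
```

```bash
python3 go.py 0.589 -0.098 0.06 -66
```

```text
t 3.48 pos [ 0.4516 -0.2327  0.061 ] az -66.0 grip 0.0428 F [ 0.2  0.4 -1.8] q6 2.25
shift tool [ 1.000e-04 -6.720e-02 -1.803e-01] roll(rad) -0.0
shift in final axes [ 1.000e-04 -6.720e-02 -1.803e-01] tool x [ 0.0069 -0.014  -0.9999]
```

Call:
arm_command --motion '[{"x":0,"y":-0.003,"z":-0.009,"roll":0,"fingers":0},{"x":0,"y":-0.007,"z":-0.018,"roll":0,"fingers":0},{"x":0,"y":-0.007,"z":-0.018,"roll":0,"fingers":0},{"x":0,"y":-0.007,"z":-0.018,"roll":0,"fingers":0},{"x":0,"y":-0.007,"z":-0.018,"roll":0,"fingers":0},{"x":0,"y":-0.007,"z":-0.018,"roll":0,"fingers":0},{"x":0,"y":-0.007,"z":-0.018,"roll":0,"fingers":0},{"x":0,"y":-0.007,"z":-0.018,"roll":0,"fingers":0},{"x":0,"y":-0.007,"z":-0.018,"roll":0,"fingers":0},{"x":0,"y":-0.006,"z":-0.018,"roll":0,"fingers":0},{"x":0,"y":-0.003,"z":-0.009,"roll":0,"fingers":0},{"x":0,"y":0,"z":0,"roll":0,"fingers":0}]'

```text
clock: 4.48
eef_pos: [0.5934, -0.0846, 0.05]
tool_rot: [-0.69, -0.144, 0.694, -0.149]
ft_force: [0.5, -0.0, -1.4]
grip_width: 0.0424
```

```bash
python3 go.py 0.589 -0.098 0.0165 -66
python3 - <<'E'
from workcell import camera
import cv2,numpy as np
a=camera("top")["frame"][140:260,290:450];b=camera("scene")["frame"][170:290,230:390]
cv2.imwrite("pics/m5.png",cv2.resize(np.hstack([a,b]),None,fx=2.5,fy=2.5)[:,:,::-1])
E
```

```text
t 4.48 pos [ 0.5934 -0.0846  0.05  ] az -66.1 grip 0.0424 F [ 0.5 -0.  -1.4] q6 2.59
shift tool [0.0337 0.0102 0.0092] roll(rad) -0.002
shift in final axes [0.0337 0.0102 0.0092] tool x [-0.004  -0.0086 -1.    ]
```

View pics/m5.png

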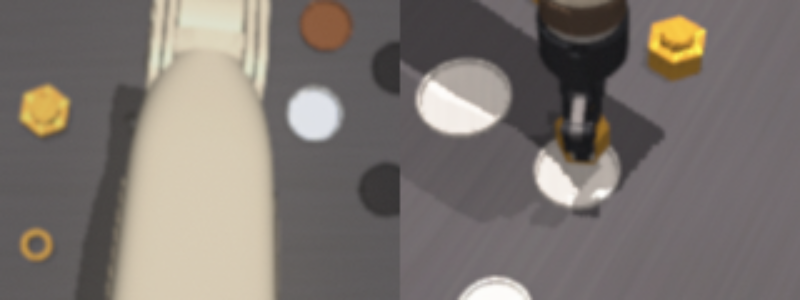

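The plug is held over the medium dish and has overshot it by about 13 mm. I'll correct, then lower.

Call:
arm_command --motion '[{"x":0,"y":0.005,"z":0.005,"roll":0,"fingers":0},{"x":0,"y":0.005,"z":0.004,"roll":0,"fingers":0},{"x":0,"y":0,"z":0,"roll":0,"fingers":0},{"x":0.006,"y":0,"z":0,"roll":0,"fingers":0},{"x":0.006,"y":0,"z":0,"roll":0,"fingers":0},{"x":0.004,"y":0,"z":0,"roll":0,"fingers":0},{"x":0,"y":0,"z":0,"roll":0,"fingers":0}]'

```text
clock: 5.17
eef_pos: [0.5823, -0.1054, 0.0326]
tool_rot: [-0.689, -0.14, 0.696, -0.146]
ft_force: [-0.0, 0.0, -2.7]
grip_width: 0.0428
```

```bash
python3 go.py 0.589 -0.098 0.0165 -66
```

```text
t 5.17 pos [ 0.5823 -0.1054  0.0326] az -66.7 grip 0.0428 F [-0.   0.  -2.7] q6 2.56
shift tool [ 0.0159 -0.0042 -0.0093] roll(rad) -0.011
shift in final axes [ 0.0159 -0.0041 -0.0093] tool x [-0.0093 -0.0102 -0.9999]
```

Call:
arm_command --motion '[{"x":0,"y":-0.004,"z":-0.009,"roll":0,"fingers":0},{"x":0,"y":0,"z":0,"roll":0,"fingers":0},{"x":0,"y":0,"z":0,"roll":0,"fingers":0}]'

```text
clock: 5.42
eef_pos: [0.5891, -0.0975, 0.0316]
tool_rot: [-0.688, -0.14, 0.697, -0.145]
ft_force: [-0.3, 0.9, -2.9]
grip_width: 0.0431
```

```bash
python3 go.py 0.589 -0.098 0.0165 -66
```

```text
t 5.42 pos [ 0.5891 -0.0975  0.0316] az -66.7 grip 0.0431 F [-0.3  0.9 -2.9] q6 2.58
shift tool [0.0151 0.0004 0.0001] roll(rad) -0.012
shift in final axes [0.0151 0.0004 0.0001] tool x [-0.0106 -0.0097 -0.9999]
```

Spot on. Now I'll lower in small rows.

Call:
arm_command --motion '[{"x":0.006,"y":0,"z":0,"roll":0,"fingers":0},{"x":0,"y":0,"z":0,"roll":0,"fingers":0},{"x":0.004,"y":0,"z":0,"roll":0,"fingers":0},{"x":0,"y":0,"z":0,"roll":0,"fingers":0}]'

```text
clock: 5.75
eef_pos: [0.59, -0.0965, 0.021]
tool_rot: [-0.688, -0.141, 0.696, -0.146]
ft_force: [0.4, -0.2, -4.0]
grip_width: 0.0425
```

```bash
python3 go.py 0.589 -0.098 0.0165 -66
```

```text
t 5.75 pos [ 0.59   -0.0965  0.021 ] az -66.6 grip 0.0425 F [ 0.4 -0.2 -4. ] q6 2.58
shift tool [0.0045 0.0009 0.0014] roll(rad) -0.01
shift in final axes [0.0045 0.0009 0.0014] tool x [-0.0094 -0.0099 -0.9999]
```

Call:
arm_command --motion '[{"x":0.003,"y":0,"z":0,"roll":0,"fingers":0},{"x":0,"y":0,"z":0,"roll":0,"fingers":0},{"x":0.002,"y":0,"z":0,"roll":0,"fingers":0},{"x":0,"y":0,"z":0,"roll":0,"fingers":0}]'

```text
clock: 6.08
eef_pos: [0.5903, -0.0967, 0.016]
tool_rot: [-0.689, -0.141, 0.696, -0.146]
ft_force: [0.6, 0.1, -1.6]
grip_width: 0.0429
```

```bash
python3 go.py 0.589 -0.098 0.0165 -66
```

```text
t 6.08 pos [ 0.5903 -0.0967  0.016 ] az -66.6 grip 0.0429 F [ 0.6  0.1 -1.6] q6 2.58
shift tool [-0.0004  0.0007  0.0017] roll(rad) -0.01
shift in final axes [-0.0004  0.0006  0.0017] tool x [-0.0083 -0.0101 -0.9999]
```

Call:
arm_command --motion '[{"x":0.0015,"y":0,"z":0,"roll":0,"fingers":0},{"x":0,"y":0,"z":0,"roll":0,"fingers":0},{"x":0,"y":0,"z":0,"roll":0,"fingers":0.6},{"x":0,"y":0,"z":0,"roll":0,"fingers":0.7},{"x":0,"y":0,"z":0,"roll":0,"fingers":0.9},{"x":0,"y":0,"z":0,"roll":0,"fingers":1},{"x":0,"y":0,"z":0,"roll":0,"fingers":1}]'

```text
clock: 6.67
eef_pos: [0.592, -0.0973, 0.0172]
tool_rot: [-0.69, -0.14, 0.695, -0.147]
ft_force: [0.0, -0.0, -0.2]
grip_width: 0.0855
```

```bash
python3 go.py 0.589 -0.098 0.10 -66
python3 - <<'E'
from workcell import camera
import cv2,numpy as np
b=camera("scene")["frame"][170:290,230:390]
cv2.imwrite("pics/m6.png",cv2.resize(b,None,fx=4,fy=4)[:,:,::-1])
E
```

```text
t 6.67 pos [ 0.592  -0.0973  0.0172] az -66.6 grip 0.0855 F [ 0.  -0.  -0.2] q6 2.58
shift tool [-0.0828  0.0002  0.0037] roll(rad) -0.01
shift in final axes [-0.0828  0.0001  0.0037] tool x [-0.0038 -0.011  -0.9999]
```

View pics/m6.png

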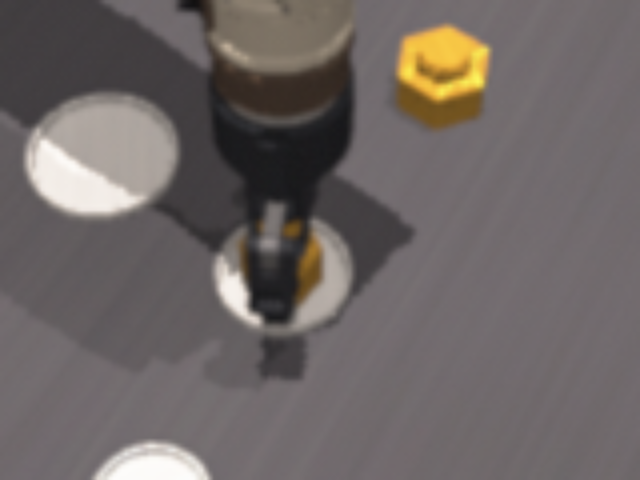

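The medium plug has been released and stands inside its dish. I'll rise, rotate, and go to the large plug.

Call:
arm_command --motion '[{"x":-0.008,"y":0,"z":0,"roll":0,"fingers":1},{"x":-0.015,"y":0,"z":0,"roll":0,"fingers":1},{"x":-0.015,"y":0,"z":0,"roll":0,"fingers":1},{"x":-0.02,"y":0,"z":0,"roll":0,"fingers":1},{"x":-0.015,"y":0,"z":0,"roll":0,"fingers":1},{"x":0,"y":0,"z":0,"roll":-0.07,"fingers":1},{"x":0,"y":0,"z":0,"roll":-0.1,"fingers":1},{"x":0,"y":0,"z":0,"roll":-0.1,"fingers":1},{"x":0,"y":0,"z":0,"roll":-0.1,"fingers":1},{"x":0,"y":0,"z":0,"roll":-0.06,"fingers":1},{"x":0,"y":0,"z":0,"roll":0,"fingers":1}]'

```text
clock: 7.63
eef_pos: [0.5932, -0.0965, 0.0999]
tool_rot: [-0.641, -0.291, 0.645, -0.298]
ft_force: [0.3, -0.1, 0.4]
grip_width: 0.0856
```

```bash
python3 go.py 0.609 0.078 0.075 -40.5
```

```text
t 7.63 pos [ 0.5932 -0.0965  0.0999] az -40.8 grip 0.0856 F [ 0.3 -0.1  0.4] q6 2.13
shift tool [ 0.0228 -0.1021 -0.1427] roll(rad) -0.005
shift in final axes [ 0.0228 -0.1015 -0.1432] tool x [-4.000e-04 -1.160e-02 -9.999e-01]
```

Call:
arm_command --motion '[{"x":0.001,"y":-0.006,"z":-0.008,"roll":0,"fingers":1},{"x":0.002,"y":-0.013,"z":-0.018,"roll":0,"fingers":1},{"x":0.002,"y":-0.013,"z":-0.018,"roll":0,"fingers":1},{"x":0.002,"y":-0.013,"z":-0.018,"roll":0,"fingers":1},{"x":0.002,"y":-0.013,"z":-0.018,"roll":0,"fingers":1},{"x":0.002,"y":-0.013,"z":-0.018,"roll":0,"fingers":1},{"x":0.002,"y":-0.013,"z":-0.018,"roll":0,"fingers":1},{"x":0.001,"y":-0.008,"z":-0.012,"roll":0,"fingers":1},{"x":0,"y":-0.002,"z":-0.004,"roll":0,"fingers":1},{"x":0,"y":0,"z":0,"roll":0,"fingers":1},{"x":0,"y":0,"z":0,"roll":0,"fingers":1}]'

```text
clock: 8.55
eef_pos: [0.6098, 0.0768, 0.0854]
tool_rot: [-0.644, -0.286, 0.646, -0.292]
ft_force: [0.6, 0.5, -0.6]
grip_width: 0.0856
```

```bash
python3 go.py 0.609 0.078 0.010 -40.5
python3 - <<'E'
from workcell import camera
import cv2,numpy as np
a=camera("top")["frame"][140:260,290:450];b=camera("scene")["frame"][140:260,260:420]
cv2.imwrite("pics/l1.png",cv2.resize(np.hstack([a,b]),None,fx=2.5,fy=2.5)[:,:,::-1])
E
```

```text
t 8.55 pos [0.6098 0.0768 0.0854] az -41.8 grip 0.0856 F [ 0.6  0.5 -0.6] q6 2.43
shift tool [ 0.0754 -0.0019 -0.0009] roll(rad) -0.022
shift in final axes [ 0.0754 -0.0019 -0.0009] tool x [ 0.0014 -0.0101 -0.9999]
```

View pics/l1.png

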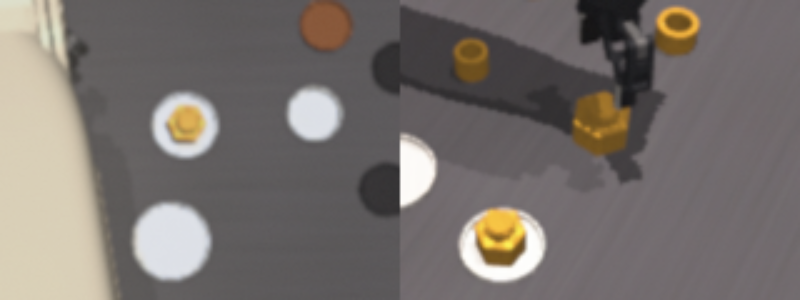

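The medium plug stands upright and centred in its dish, and the gripper is over the large plug. I'll descend in stages.

Call:
arm_command --motion '[{"x":0.01,"y":-0.002,"z":-0.001,"roll":-0.02,"fingers":1},{"x":0.012,"y":0,"z":0,"roll":0,"fingers":1},{"x":0.01,"y":0,"z":0,"roll":0,"fingers":1},{"x":0,"y":0,"z":0,"roll":0,"fingers":1},{"x":0,"y":0,"z":0,"roll":0,"fingers":1}]'

```text
clock: 9.07
eef_pos: [0.609, 0.0733, 0.0512]
tool_rot: [-0.642, -0.29, 0.644, -0.298]
ft_force: [0.3, 0.2, 0.1]
grip_width: 0.0853
```

```bash
python3 go.py 0.609 0.078 0.010 -40.5
```

```text
t 9.07 pos [0.609  0.0733 0.0512] az -40.9 grip 0.0853 F [0.3 0.2 0.1] q6 2.41
shift tool [ 0.0412 -0.0034 -0.0038] roll(rad) -0.007
shift in final axes [ 0.0412 -0.0034 -0.0038] tool x [ 0.0022 -0.0106 -0.9999]
```

Call:
arm_command --motion '[{"x":0.0,"y":-0.004,"z":-0.004,"roll":0,"fingers":1},{"x":0,"y":0,"z":0,"roll":0,"fingers":1},{"x":0.01,"y":0,"z":0,"roll":0,"fingers":1},{"x":0.01,"y":-0.001,"z":-0.001,"roll":0,"fingers":1},{"x":0.008,"y":0,"z":0,"roll":0,"fingers":1},{"x":0,"y":0,"z":0,"roll":0,"fingers":1},{"x":0,"y":0,"z":0,"roll":0,"fingers":1}]'

```text
clock: 9.65
eef_pos: [0.6089, 0.0802, 0.0207]
tool_rot: [-0.643, -0.29, 0.644, -0.297]
ft_force: [0.0, 0.1, -0.1]
grip_width: 0.0855
```

```bash
python3 go.py 0.609 0.078 0.010 -40.5
python3 - <<'E'
from workcell import camera
import cv2,numpy as np
b=camera("scene")["frame"][130:250,260:420]
cv2.imwrite("pics/l2.png",cv2.resize(b,None,fx=4,fy=4)[:,:,::-1])
E
```

```text
t 9.65 pos [0.6089 0.0802 0.0207] az -40.9 grip 0.0855 F [ 0.   0.1 -0.1] q6 2.42
shift tool [0.0107 0.0014 0.0015] roll(rad) -0.007
shift in final axes [0.0107 0.0014 0.0015] tool x [ 0.003  -0.0105 -0.9999]
```

View pics/l2.png

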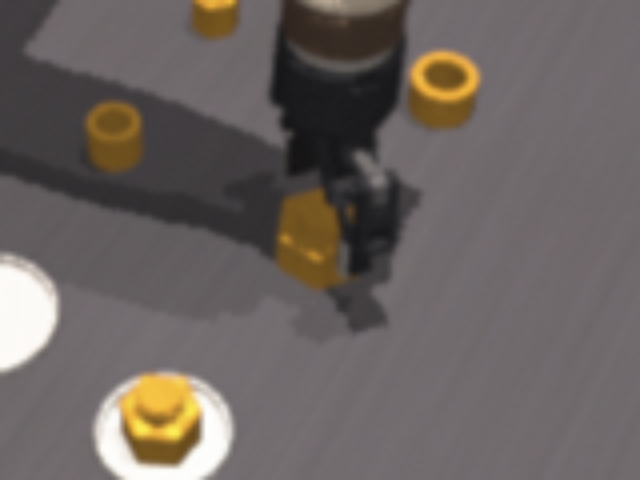

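The fingers straddle the large plug. I'll lower the last bit and close.

Call:
arm_command --motion '[{"x":0.006,"y":0.001,"z":0.001,"roll":0,"fingers":1},{"x":0.004,"y":0,"z":0,"roll":0,"fingers":1},{"x":0,"y":0,"z":0,"roll":0,"fingers":0.7},{"x":0,"y":0,"z":0,"roll":0,"fingers":0.5},{"x":0,"y":0,"z":0,"roll":0,"fingers":0.3},{"x":0,"y":0,"z":0,"roll":0,"fingers":0.1},{"x":0,"y":0,"z":0,"roll":0,"fingers":0},{"x":0,"y":0,"z":0,"roll":0,"fingers":0},{"x":0,"y":0,"z":0,"roll":0,"fingers":0}]'

```text
clock: 10.45
eef_pos: [0.6088, 0.0787, 0.0103]
tool_rot: [-0.643, -0.29, 0.644, -0.297]
ft_force: [0.0, -0.6, -1.4]
grip_width: 0.0549
```

```bash
python3 go.py 0.609 0.078 0.06 -40.5
```

```text
t 10.45 pos [0.6088 0.0787 0.0103] az -40.9 grip 0.0549 F [ 0.  -0.6 -1.4] q6 2.42
shift tool [-0.0497  0.0011  0.0007] roll(rad) -0.007
shift in final axes [-0.0497  0.0011  0.0007] tool x [ 0.0024 -0.0096 -1.    ]
```

Call:
arm_command --motion '[{"x":-0.006,"y":0,"z":0,"roll":0,"fingers":0},{"x":-0.012,"y":0,"z":0,"roll":0,"fingers":0},{"x":-0.012,"y":0,"z":0,"roll":0,"fingers":0},{"x":-0.012,"y":0,"z":0,"roll":0,"fingers":0},{"x":-0.006,"y":0,"z":0,"roll":0,"fingers":0},{"x":0,"y":0,"z":0,"roll":0,"fingers":0},{"x":0,"y":0,"z":0,"roll":0,"fingers":0}]'

```text
clock: 11.03
eef_pos: [0.6032, 0.0782, 0.0553]
tool_rot: [-0.638, -0.291, 0.649, -0.296]
ft_force: [0.6, 0.4, -4.7]
grip_width: 0.0544
```

```bash
python3 go.py 0.443 -0.0765 0.06 -40.5
```

```text
t 11.03 pos [0.6032 0.0782 0.0553] az -40.9 grip 0.0544 F [ 0.6  0.4 -4.7] q6 2.42
shift tool [-0.0011 -0.0197  0.2219] roll(rad) -0.007
shift in final axes [-0.0011 -0.0213  0.2217] tool x [-0.0113 -0.0121 -0.9999]
```

Call:
arm_command --motion '[{"x":0,"y":-0.001,"z":0.008,"roll":0,"fingers":0},{"x":-0.001,"y":-0.002,"z":0.018,"roll":0,"fingers":0},{"x":-0.001,"y":-0.002,"z":0.02,"roll":0,"fingers":0},{"x":-0.001,"y":-0.002,"z":0.02,"roll":0,"fingers":0},{"x":-0.001,"y":-0.002,"z":0.02,"roll":0,"fingers":0},{"x":-0.001,"y":-0.002,"z":0.02,"roll":0,"fingers":0},{"x":0,"y":-0.002,"z":0.02,"roll":0,"fingers":0},{"x":0,"y":-0.002,"z":0.02,"roll":0,"fingers":0},{"x":0,"y":-0.002,"z":0.02,"roll":0,"fingers":0},{"x":0,"y":-0.002,"z":0.02,"roll":0,"fingers":0},{"x":0,"y":-0.001,"z":0.014,"roll":0,"fingers":0},{"x":0,"y":0,"z":0.008,"roll":0,"fingers":0},{"x":0,"y":0,"z":0,"roll":0,"fingers":0},{"x":0,"y":0,"z":0,"roll":0,"fingers":0}]'

```text
clock: 12.2
eef_pos: [0.4303, -0.074, 0.0548]
tool_rot: [-0.631, -0.294, 0.655, -0.293]
ft_force: [0.1, -0.4, -5.0]
grip_width: 0.0547
```

```bash
python3 go.py 0.443 -0.0765 0.0145 -40.5
```

```text
t 12.2 pos [ 0.4303 -0.074   0.0548] az -41.0 grip 0.0547 F [ 0.1 -0.4 -5. ] q6 2.13
shift tool [ 0.0399  0.0118 -0.0076] roll(rad) -0.008
shift in final axes [ 0.0399  0.0118 -0.0075] tool x [-0.0308 -0.013  -0.9994]
```

Call:
arm_command --motion '[{"x":0,"y":0.011,"z":-0.007,"roll":0,"fingers":0},{"x":0,"y":0,"z":0,"roll":0,"fingers":0},{"x":0,"y":0,"z":0,"roll":0,"fingers":0},{"x":0.008,"y":0,"z":0,"roll":0,"fingers":0},{"x":0.01,"y":0,"z":0,"roll":0,"fingers":0},{"x":0,"y":0,"z":0,"roll":0,"fingers":0},{"x":0,"y":0,"z":0,"roll":0,"fingers":0}]'

```text
clock: 12.78
eef_pos: [0.4443, -0.0734, 0.0346]
tool_rot: [-0.631, -0.296, 0.654, -0.294]
ft_force: [-0.6, -0.9, -6.0]
grip_width: 0.0546
```

```bash
python3 go.py 0.443 -0.0765 0.0145 -40.5
python3 - <<'E'
from workcell import camera
import cv2,numpy as np
a=camera("top")["frame"][170:290,290:450];b=camera("scene")["frame"][140:260,190:350]
cv2.imwrite("pics/l3.png",cv2.resize(np.hstack([a,b]),None,fx=2.5,fy=2.5)[:,:,::-1])
E
```

```text
t 12.78 pos [ 0.4443 -0.0734  0.0346] az -40.7 grip 0.0546 F [-0.6 -0.9 -6. ] q6 2.13
shift tool [0.0201 0.0013 0.0026] roll(rad) -0.004
shift in final axes [0.0201 0.0013 0.0027] tool x [-0.0298 -0.0116 -0.9995]
```

View pics/l3.png

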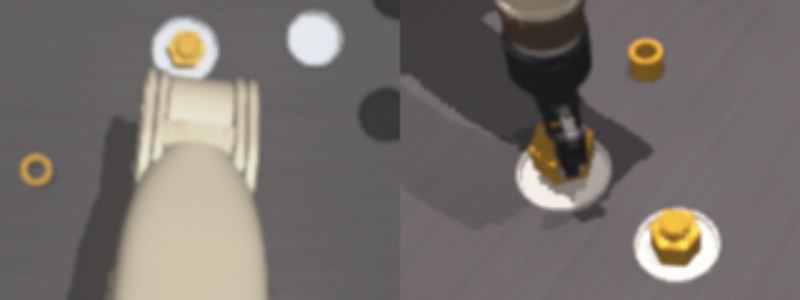

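The large plug hangs over the large dish. I'll make a small correction and lower it slowly.

Call:
arm_command --motion '[{"x":0,"y":0.001,"z":0.002,"roll":0,"fingers":0},{"x":0,"y":0,"z":0,"roll":0,"fingers":0},{"x":0.006,"y":0,"z":0,"roll":0,"fingers":0},{"x":0,"y":0,"z":0,"roll":0,"fingers":0},{"x":0.004,"y":0,"z":0,"roll":0,"fingers":0},{"x":0,"y":0,"z":0,"roll":0,"fingers":0},{"x":0.004,"y":0,"z":0,"roll":0,"fingers":0},{"x":0,"y":0,"z":0,"roll":0,"fingers":0}]'

```text
clock: 13.55
eef_pos: [0.4441, -0.0763, 0.0207]
tool_rot: [-0.632, -0.295, 0.653, -0.295]
ft_force: [-0.4, -0.7, -5.2]
grip_width: 0.0546
```

```bash
python3 go.py 0.443 -0.0765 0.0145 -40.5
```

```text
t 13.55 pos [ 0.4441 -0.0763  0.0207] az -40.7 grip 0.0546 F [-0.4 -0.7 -5.2] q6 2.12
shift tool [ 0.0063 -0.0006  0.0007] roll(rad) -0.004
shift in final axes [ 0.0063 -0.0006  0.0007] tool x [-0.0271 -0.0121 -0.9996]
```

Call:
arm_command --motion '[{"x":0.003,"y":0,"z":0,"roll":0,"fingers":0},{"x":0,"y":0,"z":0,"roll":0,"fingers":0},{"x":0.002,"y":0,"z":0,"roll":0,"fingers":0},{"x":0,"y":0,"z":0,"roll":0,"fingers":0}]'

```text
clock: 13.88
eef_pos: [0.4439, -0.0763, 0.0149]
tool_rot: [-0.632, -0.295, 0.653, -0.295]
ft_force: [0.1, -0.5, -4.9]
grip_width: 0.0548
```

```bash
python3 go.py 0.443 -0.0765 0.0135 -40.5
```

```text
t 13.88 pos [ 0.4439 -0.0763  0.0149] az -40.7 grip 0.0548 F [ 0.1 -0.5 -4.9] q6 2.12
shift tool [ 0.0015 -0.0005  0.0007] roll(rad) -0.004
shift in final axes [ 0.0015 -0.0005  0.0007] tool x [-0.0276 -0.012  -0.9995]
```

Call:
arm_command --motion '[{"x":0.0015,"y":0,"z":0,"roll":0,"fingers":0},{"x":0,"y":0,"z":0,"roll":0,"fingers":0}]'

```text
clock: 14.05
eef_pos: [0.4442, -0.0764, 0.014]
tool_rot: [-0.632, -0.295, 0.653, -0.295]
ft_force: [-0.0, 0.1, -4.8]
grip_width: 0.0546
```

```bash
python3 go.py 0.443 -0.0765 0.0125 -40.5
```

```text
t 14.05 pos [ 0.4442 -0.0764  0.014 ] az -40.7 grip 0.0546 F [-0.   0.1 -4.8] q6 2.12
shift tool [ 0.0016 -0.0009  0.0009] roll(rad) -0.004
shift in final axes [ 0.0016 -0.0009  0.0009] tool x [-0.0267 -0.0123 -0.9996]
```

Call:
arm_command --motion '[{"x":0.001,"y":0,"z":0,"roll":0,"fingers":0},{"x":0,"y":0,"z":0,"roll":0,"fingers":0},{"x":0.001,"y":0,"z":0,"roll":0,"fingers":0},{"x":0,"y":0,"z":0,"roll":0,"fingers":0}]'

```text
clock: 14.38
eef_pos: [0.4446, -0.0766, 0.014]
tool_rot: [-0.633, -0.294, 0.653, -0.295]
ft_force: [-0.8, 0.0, -3.7]
grip_width: 0.0544
```

```bash
python3 go.py 0.443 -0.0765 0.0125 -40.5
```

```text
t 14.38 pos [ 0.4446 -0.0766  0.014 ] az -40.7 grip 0.0544 F [-0.8  0.  -3.7] q6 2.12
shift tool [ 0.0015 -0.0012  0.0009] roll(rad) -0.004
shift in final axes [ 0.0015 -0.0012  0.0009] tool x [-0.0249 -0.0128 -0.9996]
```

Call:
arm_command --motion '[{"x":0.002,"y":0,"z":0,"roll":0,"fingers":0},{"x":0.001,"y":0,"z":0,"roll":0,"fingers":0.75},{"x":0,"y":0,"z":0,"roll":0,"fingers":0.8},{"x":0,"y":0,"z":0,"roll":0,"fingers":0.9},{"x":0,"y":0,"z":0,"roll":0,"fingers":1},{"x":0,"y":0,"z":0,"roll":0,"fingers":1}]'

```text
clock: 14.88
eef_pos: [0.4481, -0.0774, 0.0141]
tool_rot: [-0.635, -0.293, 0.65, -0.297]
ft_force: [-0.4, 0.2, 0.1]
grip_width: 0.0853
```

```bash
python3 go.py 0.443 -0.0765 0.1 -40.5
python3 - <<'E'
from workcell import camera
import cv2,numpy as np
b=camera("scene")["frame"][140:260,190:350]
cv2.imwrite("pics/l4.png",cv2.resize(b,None,fx=4,fy=4)[:,:,::-1])
E
```

```text
t 14.88 pos [ 0.4481 -0.0774  0.0141] az -40.7 grip 0.0853 F [-0.4  0.2  0.1] q6 2.12
shift tool [-0.0858 -0.0047  0.0045] roll(rad) -0.004
shift in final axes [-0.0858 -0.0047  0.0045] tool x [-0.0171 -0.0148 -0.9997]
```

View pics/l4.png

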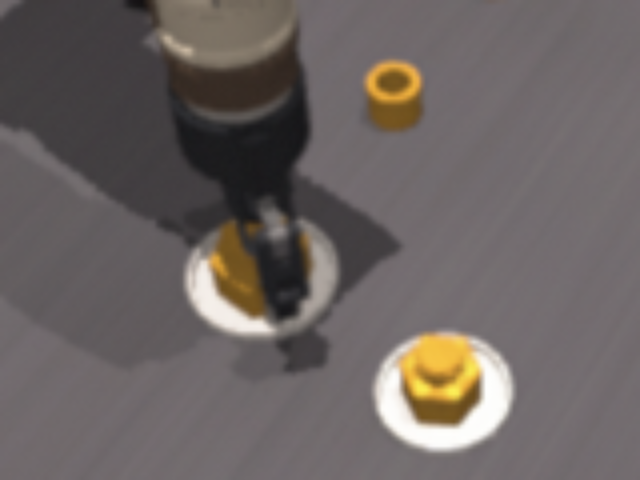

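The large plug has been released in its dish. I'll rise and go to the small plug, passing well above bush_b.

Call:
arm_command --motion '[{"x":-0.008,"y":0,"z":0,"roll":0,"fingers":1},{"x":-0.015,"y":0,"z":0,"roll":0,"fingers":1},{"x":-0.015,"y":0,"z":0,"roll":0,"fingers":1},{"x":-0.02,"y":0,"z":0,"roll":0,"fingers":1},{"x":-0.02,"y":0,"z":0,"roll":0.04,"fingers":1},{"x":-0.01,"y":0,"z":0,"roll":0.05,"fingers":1},{"x":0,"y":0,"z":0,"roll":0,"fingers":1},{"x":0,"y":0,"z":0,"roll":0,"fingers":1}]'

```text
clock: 15.6
eef_pos: [0.4488, -0.0759, 0.1076]
tool_rot: [-0.647, -0.263, 0.664, -0.267]
ft_force: [0.8, 0.0, -0.5]
grip_width: 0.0853
```

```bash
python3 go.py 0.4396 0.2395 0.1 -46
```

```text
t 15.6 pos [ 0.4488 -0.0759  0.1076] az -46.0 grip 0.0853 F [ 0.8  0.  -0.5] q6 2.22
shift tool [ 0.0032 -0.2333 -0.2125] roll(rad) -0.0
shift in final axes [ 0.0032 -0.2332 -0.2126] tool x [-0.0197 -0.0145 -0.9997]
```

Call:
arm_command --motion '[{"x":0,"y":-0.008,"z":-0.007,"roll":0,"fingers":1},{"x":0,"y":-0.018,"z":-0.016,"roll":0,"fingers":1},{"x":0,"y":-0.022,"z":-0.02,"roll":0,"fingers":1},{"x":0,"y":-0.022,"z":-0.02,"roll":0,"fingers":1},{"x":0,"y":-0.022,"z":-0.02,"roll":0,"fingers":1},{"x":0,"y":-0.022,"z":-0.02,"roll":0,"fingers":1},{"x":0,"y":-0.022,"z":-0.02,"roll":0,"fingers":1},{"x":0,"y":-0.022,"z":-0.02,"roll":0,"fingers":1},{"x":0,"y":-0.022,"z":-0.02,"roll":0,"fingers":1},{"x":0,"y":-0.02,"z":-0.018,"roll":0,"fingers":1},{"x":0,"y":-0.014,"z":-0.013,"roll":0,"fingers":1},{"x":0,"y":-0.008,"z":-0.008,"roll":0,"fingers":1},{"x":0,"y":0,"z":0,"roll":0,"fingers":1},{"x":0,"y":0,"z":0,"roll":0,"fingers":1}]'

```text
clock: 16.77
eef_pos: [0.4255, 0.2427, 0.0892]
tool_rot: [-0.637, -0.268, 0.671, -0.269]
ft_force: [0.4, -0.7, -0.3]
grip_width: 0.0855
```

```bash
python3 go.py 0.4396 0.2395 0.05 -46
python3 - <<'E'
from workcell import camera
import cv2,numpy as np
a=camera("top")["frame"][170:290,240:400];b=camera("scene")["frame"][110:230,190:350]
cv2.imwrite("pics/s1.png",cv2.resize(np.hstack([a,b]),None,fx=2.5,fy=2.5)[:,:,::-1])
E
```

```text
t 16.77 pos [0.4255 0.2427 0.0892] az -45.4 grip 0.0855 F [ 0.4 -0.7 -0.3] q6 2.88
shift tool [ 0.0386  0.0128 -0.0095] roll(rad) 0.011
shift in final axes [ 0.0386  0.0127 -0.0096] tool x [-0.0431 -0.0196 -0.9989]
```

View pics/s1.png

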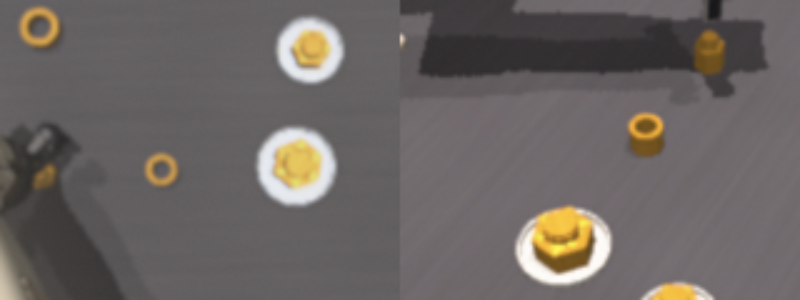

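Both placed plugs stand well in their dishes. Next I'll centre over the small plug and descend.

Call:
arm_command --motion '[{"x":0,"y":0.012,"z":-0.009,"roll":0.01,"fingers":1},{"x":0,"y":0,"z":0,"roll":0,"fingers":1},{"x":0,"y":0,"z":0,"roll":0,"fingers":1},{"x":0.01,"y":0,"z":0,"roll":0,"fingers":1},{"x":0.012,"y":0,"z":0,"roll":0,"fingers":1},{"x":0.01,"y":0,"z":0,"roll":0,"fingers":1},{"x":0,"y":0,"z":0,"roll":0,"fingers":1},{"x":0,"y":0,"z":0,"roll":0,"fingers":1}]'

```text
clock: 17.53
eef_pos: [0.4366, 0.2322, 0.0538]
tool_rot: [-0.638, -0.261, 0.675, -0.263]
ft_force: [0.0, 0.4, 0.0]
grip_width: 0.0852
```

```bash
python3 go.py 0.4396 0.2395 0.012 -46
python3 - <<'E'
from workcell import camera
import cv2,numpy as np
a=camera("top")["frame"][180:270,210:330];b=camera("scene")["frame"][90:180,250:370]
cv2.imwrite("pics/s2.png",cv2.resize(np.hstack([a,b]),None,fx=3.3,fy=3.3)[:,:,::-1])
E
```

```text
t 17.53 pos [0.4366 0.2322 0.0538] az -46.5 grip 0.0852 F [0.  0.4 0. ] q6 2.87
shift tool [ 0.0414 -0.0025 -0.0092] roll(rad) -0.009
shift in final axes [ 0.0414 -0.0024 -0.0092] tool x [-0.0471 -0.0214 -0.9987]
```

View pics/s2.png

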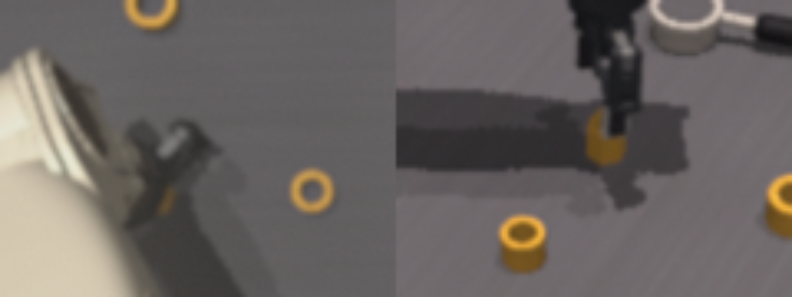

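Call:
arm_command --motion '[{"x":0,"y":-0.002,"z":-0.008,"roll":0,"fingers":1},{"x":0,"y":0,"z":0,"roll":0,"fingers":1},{"x":0.01,"y":0,"z":0,"roll":0,"fingers":1},{"x":0.01,"y":0,"z":0,"roll":0,"fingers":1},{"x":0.008,"y":0,"z":0,"roll":0,"fingers":1},{"x":0,"y":0,"z":0,"roll":0,"fingers":1},{"x":0,"y":0,"z":0,"roll":0,"fingers":1}]'

```text
clock: 18.22
eef_pos: [0.4417, 0.2407, 0.0245]
tool_rot: [-0.64, -0.262, 0.673, -0.263]
ft_force: [-0.5, 0.4, -0.9]
grip_width: 0.0856
```

```bash
python3 go.py 0.4396 0.2395 0.012 -46
```

```text
t 18.22 pos [0.4417 0.2407 0.0245] az -46.5 grip 0.0856 F [-0.5  0.4 -0.9] q6 2.88
shift tool [ 0.0126 -0.0004  0.0018] roll(rad) -0.008
shift in final axes [ 0.0126 -0.0004  0.0018] tool x [-0.043  -0.0192 -0.9989]
```

Call:
arm_command --motion '[{"x":0.006,"y":0,"z":0.001,"roll":0,"fingers":1},{"x":0.005,"y":0,"z":0,"roll":0,"fingers":1},{"x":0,"y":0,"z":0,"roll":0,"fingers":0.7},{"x":0,"y":0,"z":0,"roll":0,"fingers":0.5},{"x":0,"y":0,"z":0,"roll":0,"fingers":0.35},{"x":0,"y":0,"z":0,"roll":0,"fingers":0.2},{"x":0,"y":0,"z":0,"roll":0,"fingers":0.1},{"x":0,"y":0,"z":0,"roll":0,"fingers":0},{"x":0,"y":0,"z":0,"roll":0,"fingers":0},{"x":0,"y":0,"z":0,"roll":0,"fingers":0}]'

```text
clock: 19.05
eef_pos: [0.4405, 0.2397, 0.0129]
tool_rot: [-0.64, -0.262, 0.673, -0.263]
ft_force: [-0.4, 0.6, -0.6]
grip_width: 0.0306
```

```bash
python3 go.py 0.4396 0.2395 0.08 -46
python3 - <<'E'
from workcell import camera
import cv2,numpy as np
a=camera("top")["frame"][180:270,210:330];b=camera("scene")["frame"][90:180,250:370]
cv2.imwrite("pics/s3.png",cv2.resize(np.hstack([a,b]),None,fx=3.3,fy=3.3)[:,:,::-1])
E
```

```text
t 19.05 pos [0.4405 0.2397 0.0129] az -46.5 grip 0.0306 F [-0.4  0.6 -0.6] q6 2.88
shift tool [-0.067  -0.0015  0.0038] roll(rad) -0.008
shift in final axes [-0.067  -0.0016  0.0038] tool x [-0.0427 -0.0188 -0.9989]
```

View pics/s3.png

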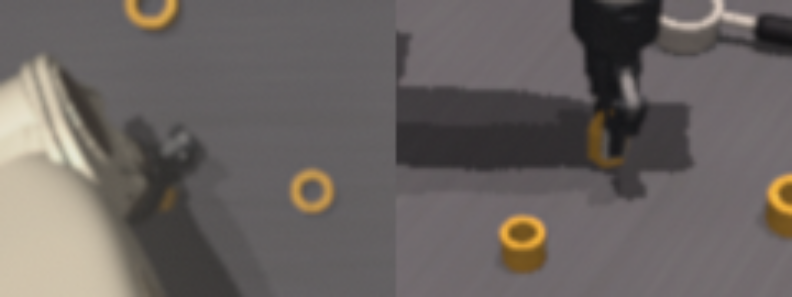

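Call:
arm_command --motion '[{"x":-0.006,"y":0,"z":0,"roll":0,"fingers":0},{"x":-0.014,"y":0,"z":0,"roll":0,"fingers":0},{"x":-0.018,"y":0,"z":0,"roll":0,"fingers":0},{"x":-0.018,"y":0,"z":0,"roll":0,"fingers":0},{"x":-0.018,"y":0,"z":0,"roll":0,"fingers":0},{"x":-0.018,"y":0,"z":0,"roll":0,"fingers":0},{"x":-0.008,"y":0,"z":0,"roll":0,"fingers":0},{"x":0,"y":0,"z":0,"roll":0,"fingers":0},{"x":0,"y":0,"z":0,"roll":0,"fingers":0}]'

```text
clock: 19.9
eef_pos: [0.4431, 0.2405, 0.1174]
tool_rot: [-0.638, -0.261, 0.675, -0.263]
ft_force: [-1.3, 0.9, -1.3]
grip_width: 0.0305
```

```bash
python3 go.py 0.5998 -0.262 0.11 -46
python3 - <<'E'
from workcell import camera
import cv2,numpy as np
a=camera("top")["frame"][180:270,210:330];b=camera("scene")["frame"][60:150,250:370]
cv2.imwrite("pics/s4.png",cv2.resize(np.hstack([a,b]),None,fx=3.3,fy=3.3)[:,:,::-1])
E
```

```text
t 19.9 pos [0.4431 0.2405 0.1174] az -46.5 grip 0.0305 F [-1.3  0.9 -1.3] q6 2.88
shift tool [0.0108 0.4723 0.2322] roll(rad) -0.008
shift in final axes [0.0108 0.4704 0.2362] tool x [-0.0472 -0.0214 -0.9987]
```

View pics/s4.png

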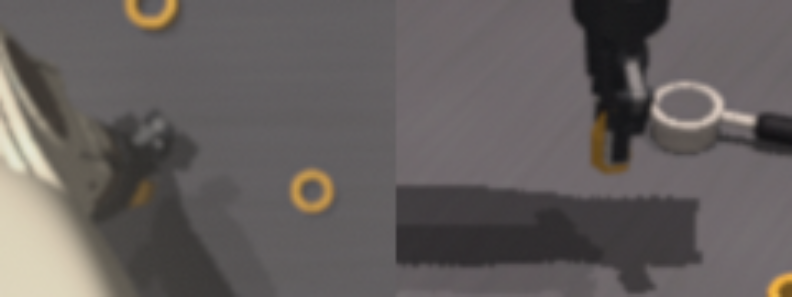

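The small plug is held and lifted. I'll travel in two legs.

Call:
arm_command --motion '[{"x":0,"y":0.008,"z":0.004,"roll":0,"fingers":0},{"x":0,"y":0.016,"z":0.008,"roll":0,"fingers":0},{"x":0,"y":0.022,"z":0.011,"roll":0,"fingers":0},{"x":0,"y":0.022,"z":0.011,"roll":0,"fingers":0},{"x":0,"y":0.022,"z":0.011,"roll":0,"fingers":0},{"x":0,"y":0.022,"z":0.011,"roll":0,"fingers":0},{"x":0,"y":0.022,"z":0.011,"roll":0,"fingers":0},{"x":0,"y":0.022,"z":0.011,"roll":0,"fingers":0},{"x":0,"y":0.022,"z":0.011,"roll":0,"fingers":0},{"x":0,"y":0.022,"z":0.011,"roll":0,"fingers":0},{"x":0,"y":0.014,"z":0.007,"roll":0,"fingers":0},{"x":0,"y":0.006,"z":0.003,"roll":0,"fingers":0},{"x":0,"y":0,"z":0,"roll":0,"fingers":0}]'

```text
clock: 21.08
eef_pos: [0.5076, -0.0138, 0.1031]
tool_rot: [-0.626, -0.263, 0.685, -0.263]
ft_force: [0.2, -0.3, -0.9]
grip_width: 0.0304
```

```bash
python3 go.py 0.5998 -0.262 0.11 -46
```

```text
t 21.08 pos [ 0.5076 -0.0138  0.1031] az -46.4 grip 0.0304 F [ 0.2 -0.3 -0.9] q6 2.37
shift tool [-0.0063  0.243   0.1052] roll(rad) -0.007
shift in final axes [-0.0063  0.2423  0.1069] tool x [-0.0771 -0.0307 -0.9966]
```

The tilt has grown to about 0.08 rad. That is harmless to the plug, but I'll watch it. The next leg uses a slight height correction and longer rows.

Call:
arm_command --motion '[{"x":0,"y":0.015,"z":0.006,"roll":0,"fingers":0},{"x":0.004,"y":0.03,"z":0.013,"roll":0,"fingers":0},{"x":0.004,"y":0.03,"z":0.013,"roll":0,"fingers":0},{"x":0,"y":0.015,"z":0.006,"roll":0,"fingers":0},{"x":0,"y":0,"z":0,"roll":0,"fingers":0},{"x":0,"y":0,"z":0,"roll":0,"fingers":0}]'

```text
clock: 21.58
eef_pos: [0.5387, -0.1041, 0.0904]
tool_rot: [-0.623, -0.267, 0.687, -0.262]
ft_force: [0.3, 0.7, -1.3]
grip_width: 0.0308
```

```bash
python3 go.py 0.5998 -0.262 0.11 -46
```

```text
t 21.58 pos [ 0.5387 -0.1041  0.0904] az -46.1 grip 0.0308 F [ 0.3  0.7 -1.3] q6 2.21
shift tool [-0.0205  0.1552  0.0674] roll(rad) -0.001
shift in final axes [-0.0205  0.1551  0.0676] tool x [-0.0865 -0.0268 -0.9959]
```

Call:
arm_command --motion '[{"x":0,"y":0.012,"z":0.005,"roll":0,"fingers":0},{"x":0,"y":0.03,"z":0.013,"roll":0,"fingers":0},{"x":0,"y":0.03,"z":0.013,"roll":0,"fingers":0},{"x":0,"y":0.03,"z":0.013,"roll":0,"fingers":0},{"x":0,"y":0.03,"z":0.013,"roll":0,"fingers":0},{"x":0,"y":0.012,"z":0.005,"roll":0,"fingers":0},{"x":0,"y":0,"z":0,"roll":0,"fingers":0},{"x":0,"y":0,"z":0,"roll":0,"fingers":0}]'

```text
clock: 22.25
eef_pos: [0.5957, -0.248, 0.0869]
tool_rot: [-0.619, -0.275, 0.686, -0.266]
ft_force: [0.2, 0.0, -1.2]
grip_width: 0.0307
```

```bash
python3 go.py 0.5998 -0.262 0.04 -46
```

```text
t 22.25 pos [ 0.5957 -0.248   0.0869] az -45.1 grip 0.0307 F [ 0.2  0.  -1.2] q6 1.99
shift tool [0.0467 0.0151 0.0031] roll(rad) 0.015
shift in final axes [0.0467 0.0151 0.0029] tool x [-0.0924 -0.0246 -0.9954]
```

Call:
arm_command --motion '[{"x":0,"y":0.014,"z":0.003,"roll":0,"fingers":0},{"x":0,"y":0,"z":0,"roll":0,"fingers":0},{"x":0.02,"y":0,"z":0,"roll":0,"fingers":0},{"x":0.018,"y":0,"z":0,"roll":0,"fingers":0},{"x":0,"y":0,"z":0,"roll":0,"fingers":0},{"x":0,"y":0,"z":0,"roll":0,"fingers":0}]'

```text
clock: 22.75
eef_pos: [0.5986, -0.2512, 0.0491]
tool_rot: [-0.617, -0.28, 0.685, -0.268]
ft_force: [0.5, -0.2, -1.3]
grip_width: 0.0306
```

```bash
python3 go.py 0.5998 -0.262 0.016 -46
python3 - <<'E'
from workcell import camera
import cv2,numpy as np
a=camera("top")["frame"][140:260,350:510];b=camera("scene")["frame"][210:330,190:350]
cv2.imwrite("pics/s5.png",cv2.resize(np.hstack([a,b]),None,fx=2.5,fy=2.5)[:,:,::-1])
E
```

```text
t 22.75 pos [ 0.5986 -0.2512  0.0491] az -44.5 grip 0.0306 F [ 0.5 -0.2 -1.3] q6 1.98
shift tool [0.0331 0.0102 0.0042] roll(rad) 0.026
shift in final axes [0.0331 0.0103 0.004 ] tool x [-0.0949 -0.0215 -0.9953]
```

View pics/s5.png

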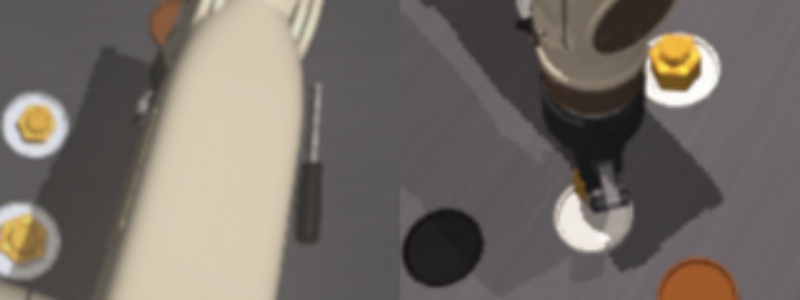

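The plug is about 10 mm short of the dish centre. I'll correct and lower.

Call:
arm_command --motion '[{"x":0,"y":0.01,"z":0.004,"roll":0.02,"fingers":0},{"x":0,"y":0,"z":0,"roll":0,"fingers":0},{"x":0.008,"y":0,"z":0,"roll":0,"fingers":0},{"x":0.008,"y":0,"z":0,"roll":0,"fingers":0},{"x":0,"y":0,"z":0,"roll":0,"fingers":0},{"x":0,"y":0,"z":0,"roll":0,"fingers":0}]'

```text
clock: 23.35
eef_pos: [0.6041, -0.2597, 0.0372]
tool_rot: [-0.621, -0.272, 0.685, -0.264]
ft_force: [-1.0, -0.4, -1.0]
grip_width: 0.0306
```

```bash
python3 go.py 0.5998 -0.262 0.016 -46
```

```text
t 23.35 pos [ 0.6041 -0.2597  0.0372] az -45.4 grip 0.0306 F [-1.  -0.4 -1. ] q6 1.98
shift tool [ 0.0215 -0.0004  0.003 ] roll(rad) 0.01
shift in final axes [ 0.0215 -0.0003  0.003 ] tool x [-0.0881 -0.0237 -0.9958]
```

Call:
arm_command --motion '[{"x":0.005,"y":0,"z":0.002,"roll":0,"fingers":0},{"x":0,"y":0,"z":0,"roll":0,"fingers":0},{"x":0.005,"y":0,"z":0,"roll":0,"fingers":0},{"x":0,"y":0,"z":0,"roll":0,"fingers":0},{"x":0.005,"y":0,"z":0,"roll":0,"fingers":0},{"x":0,"y":0,"z":0,"roll":0,"fingers":0}]'

```text
clock: 23.85
eef_pos: [0.6002, -0.261, 0.0204]
tool_rot: [-0.621, -0.273, 0.686, -0.264]
ft_force: [-0.2, -0.6, -2.6]
grip_width: 0.0305
```

```bash
python3 go.py 0.5998 -0.262 0.016 -46
```

```text
t 23.85 pos [ 0.6002 -0.261   0.0204] az -45.4 grip 0.0305 F [-0.2 -0.6 -2.6] q6 1.98
shift tool [0.0045 0.0007 0.0006] roll(rad) 0.01
shift in final axes [0.0045 0.0007 0.0006] tool x [-0.0896 -0.0229 -0.9957]
```

Call:
arm_command --motion '[{"x":0.002,"y":0,"z":0,"roll":0,"fingers":0},{"x":0,"y":0,"z":0,"roll":0,"fingers":0},{"x":0.002,"y":0,"z":0,"roll":0,"fingers":0},{"x":0,"y":0,"z":0,"roll":0,"fingers":0}]'

```text
clock: 24.18
eef_pos: [0.6002, -0.2613, 0.0163]
tool_rot: [-0.621, -0.273, 0.686, -0.264]
ft_force: [-0.1, 0.4, -1.7]
grip_width: 0.031
```

```bash
python3 go.py 0.5998 -0.262 0.016 -46
python3 - <<'E'
from workcell import camera
import cv2,numpy as np
b=camera("scene")["frame"][210:330,190:350]
cv2.imwrite("pics/s6.png",cv2.resize(b,None,fx=4,fy=4)[:,:,::-1])
E
```

```text
t 24.18 pos [ 0.6002 -0.2613  0.0163] az -45.4 grip 0.031 F [-0.1  0.4 -1.7] q6 1.98
shift tool [0.0003 0.0002 0.0007] roll(rad) 0.01
shift in final axes [0.0003 0.0002 0.0007] tool x [-0.0887 -0.0232 -0.9958]
```

View pics/s6.png

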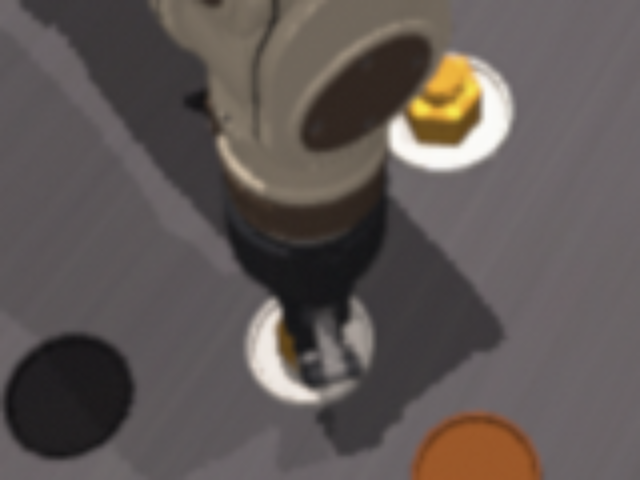

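The plug is in the dish, with the medium plug undisturbed. One last millimetre, then I'll open.

Call:
arm_command --motion '[{"x":0.001,"y":0,"z":0,"roll":0,"fingers":0},{"x":0.001,"y":0,"z":0,"roll":0,"fingers":0},{"x":0,"y":0,"z":0,"roll":0,"fingers":0.45},{"x":0,"y":0,"z":0,"roll":0,"fingers":0.55},{"x":0,"y":0,"z":0,"roll":0,"fingers":0.7},{"x":0,"y":0,"z":0,"roll":0,"fingers":0.9},{"x":0,"y":0,"z":0,"roll":0,"fingers":1},{"x":0,"y":0,"z":0,"roll":0,"fingers":1}]'

```text
clock: 24.9
eef_pos: [0.601, -0.2618, 0.0164]
tool_rot: [-0.622, -0.272, 0.685, -0.265]
ft_force: [0.2, 0.7, 0.3]
grip_width: 0.0855
```

```bash
python3 go.py 0.5998 -0.262 0.1 -46
```

```text
t 24.9 pos [ 0.601  -0.2618  0.0164] az -45.4 grip 0.0855 F [0.2 0.7 0.3] q6 1.98
shift tool [-0.0832 -0.0043  0.0076] roll(rad) 0.01
shift in final axes [-0.0832 -0.0042  0.0077] tool x [-0.086  -0.0245 -0.996 ]
```

Call:
arm_command --motion '[{"x":-0.008,"y":0,"z":0.001,"roll":0,"fingers":1},{"x":-0.012,"y":-0.001,"z":0.001,"roll":0,"fingers":1},{"x":-0.015,"y":-0.001,"z":0.001,"roll":0,"fingers":1},{"x":-0.02,"y":-0.001,"z":0.002,"roll":0,"fingers":1},{"x":-0.025,"y":-0.001,"z":0.002,"roll":0,"fingers":1},{"x":-0.025,"y":-0.001,"z":0.002,"roll":0,"fingers":1},{"x":-0.02,"y":0,"z":0.01,"roll":0,"fingers":1},{"x":0,"y":0,"z":0.025,"roll":0,"fingers":1},{"x":0,"y":0,"z":0.035,"roll":0,"fingers":1},{"x":0,"y":0,"z":0.035,"roll":0,"fingers":1},{"x":0,"y":0,"z":0.035,"roll":0,"fingers":1},{"x":0,"y":0,"z":0.035,"roll":0,"fingers":1},{"x":0,"y":0,"z":0.035,"roll":0,"fingers":1},{"x":0,"y":0,"z":0.02,"roll":0,"fingers":1},{"x":0,"y":0,"z":0,"roll":0,"fingers":1},{"x":0,"y":0,"z":0,"roll":0,"fingers":1},{"x":0,"y":0,"z":0,"roll":0,"fingers":1}]'

```text
clock: 26.32
eef_pos: [0.4362, -0.4305, 0.1875]
tool_rot: [-0.625, -0.267, 0.681, -0.273]
ft_force: [0.7, -0.3, 0.0]
grip_width: 0.0857
```

```bash
python3 go.py 0.5998 -0.262 0.1 -46
python3 - <<'E'
from workcell import camera
import pickle
from h import *
for n in("top","scene"):
    c=camera(n);f=c["frame"];c0=pickle.load(open(n+".pkl","rb"));pickle.dump(c,open(n+"1.pkl","wb"))
    br,_=masks(f)
    for k in cv2.findContours(br,cv2.RETR_EXTERNAL,cv2.CHAIN_APPROX_NONE)[0]:
        a=cv2.contourArea(k)
        if a<60 or a>600:continue
        M=cv2.moments(k);uv=(M['m10']/M['m00'],M['m01']/M['m00'])
        P=ray(c,uv,.022 if a else 0)[0]
        if P[0]<.7 and abs(P[1])<.35 and P[0]>.3: print(n,np.round(uv,1),a,P[:2].round(4))
    if n=="top": ta=f[120:270,240:500]
    else: tb=f[100:350,140:400]
cv2.imwrite("pics/e1.png",cv2.resize(ta,None,fx=3,fy=3)[:,:,::-1]);cv2.imwrite("pics/e2.png",cv2.resize(tb,(600,577))[:,:,::-1])
E
```

```text
t 26.32 pos [ 0.4362 -0.4305  0.1875] az -45.2 grip 0.0857 F [ 0.7 -0.3  0. ] q6 1.62
shift tool [ 0.0695 -0.0022 -0.2407] roll(rad) 0.015
shift in final axes [ 0.0695 -0.0057 -0.2407] tool x [-0.069  -0.0379 -0.9969]
top [304.1 237.5] 111.0 [0.441  0.0932]
top [358.5 235.2] 214.5 [ 0.4445 -0.0756]
top [363.9 189.1] 121.5 [ 0.5883 -0.0968]
top [416.1 184.1] 64.5 [ 0.6004 -0.2608]
top [255.5 180.6] 178.5 [0.6237 0.2453]
scene [266.6 292.4] 219.5 [ 0.601  -0.2637]
scene [299.8 234.2] 316.0 [ 0.589  -0.1002]
scene [254.9 205.3] 447.5 [ 0.4454 -0.0794]
scene [288.  163.3] 178.5 [0.4432 0.0858]
scene [370.2 151.8] 247.5 [0.6247 0.2365]
```

View pics/e1.png

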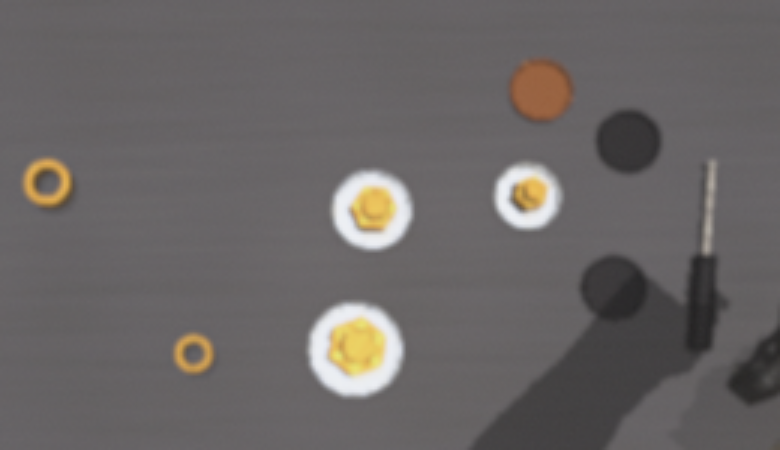

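View pics/e2.png

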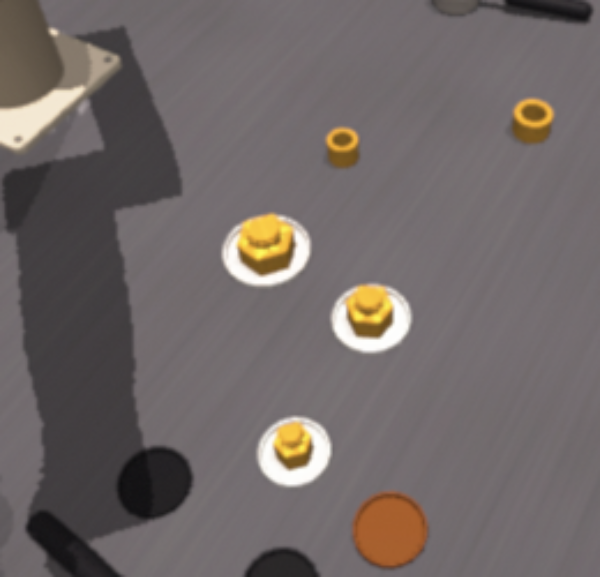

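All three plugs look centred. I'll zoom in on the small one to check that it stands flat.

Run:
```python
import pickle
from h import *
t=pickle.load(open("top1.pkl","rb"))["frame"];s=pickle.load(open("scene1.pkl","rb"))["frame"]
g=lambda f,u,v:cv2.resize(f[v-16:v+16,u-16:u+16],(256,256),interpolation=cv2.INTER_CUBIC)
im=np.vstack([np.hstack([g(t,416,184),g(t,364,189),g(t,358,235)]),np.hstack([g(s,267,292),g(s,300,234),g(s,255,205)])])
cv2.imwrite("pics/e3.png",im[:,:,::-1])
```

```text
(no output)
```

View pics/e3.png

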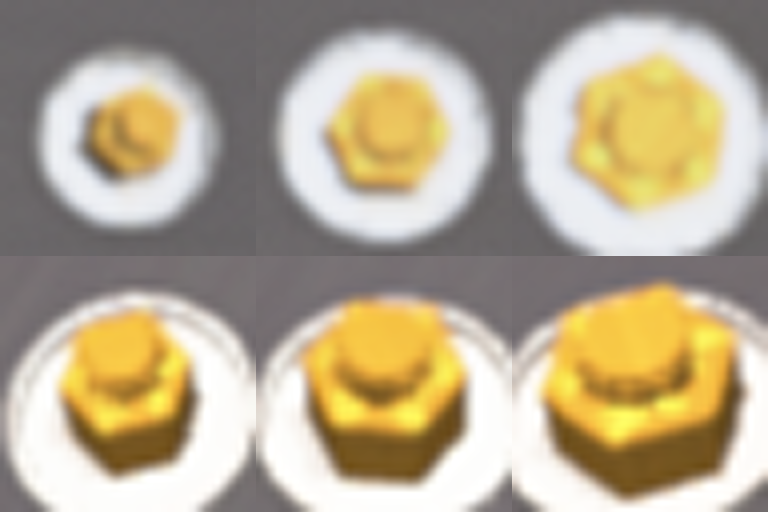

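```bash
python3 -c "
from workcell import job_done,get_obs
print(get_obs()['ft_force'].round(1));print(job_done())"
```

```text
[0.2 1.  0.1]
the job is handed in; nothing more can be done
None
```

All three boiler plugs were gripped across their flats and set down slowly, each in the dish of its own size. I handed the job in at about 26 s; no verdict was reported.

- **Placement:** In the final top and scene images, each plug stands stub-up on its dish floor. The two views put the centres within about 2–3 mm of the dish centres I had measured.
- **Other parts:** The bushes show at the same pixels as at the start, to within a pixel. The screwdriver and filter holder look unmoved by eye; I did not measure them.
- **Robot:** At hand-in the open gripper was clear of everything at z ≈ 0.19 m, with wrist force near zero.
- **Disagreements:**
  - The two cameras differed by up to about 5 mm in absolute position (calibration was stated as good to 2 mm), so I used their mean.
  - The tool drifted sideways on most moves, up to about 13 mm, and I corrected this by re-measuring.
  - The tool also slowly tilted, to about 0.09 rad by the last placement. The small plug was released in the dish at that tilt and looks upright in both views, though I could not measure its angle.

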